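# Free the mosaic board and wedge it up to the height mark

## Task

Raise the mosaic board: first squeeze the orange tab of the black clip, lift the clip out of its socket and leave it in the blue tray. Then push the wooden wedge, thin end first, in under the board's open edge between the guide ribs until the yellow pointer is level with the red mark, and leave it holding the board there. Do not disturb the mug, steel weight, glue bottle or red mark.

Things in the scene. Friction and masses are not known exactly. Their poses are not given: they have to be found in the camera images.
- stand: Fixed stand of the tilting board, at differing places and yaws. Origin on the table under the board's middle, z up. The board covers x -80..80, y -96..100 mm, is hinged at its -y edge and free at its +y edge, where the wedge goes in along -y. Gauge post 14 mm square, 70 mm high, at x 96, y 112 mm. Grey clip socket 60 x 38 mm, 34 mm high, centred at x -56, y 130 mm.
- mouth (a point): Point on the table in the middle of the flared mouth of two aluminium guide ribs (stand x 20, y 158 mm); axes as the stand. The ribs, 12 mm high, inner faces 52 mm apart, run straight from stand y -40 to 135 mm, then flare out to y 158. The wedge slides on the table between them, along -y.
- board: Wooden board with a mosaic, 160 x 196 x 12 mm, about 0.7 kg. Origin on the hinge line at stand y -100 mm, 30 mm up; turns about x as the free edge rises. A steel bar 14 mm thick under the free edge, centred 192 mm from the hinge line (stand y 92 mm), crosses the channel; at rest its underside is 16 mm above the table, the board's top 36 mm. The wedge lifts this bar.
- pointer (a point): End of the yellow pointer (22 x 20 x 5 mm) on the side of the board at its free corner, half-way up its thickness, 189 mm from the hinge line. 30 mm above the table when the board is down. It must reach the height of the red mark.
- mark (a point): Tip of the red mark (5 mm thick) on the gauge post beside the pointer, half-way up its thickness; set 39 to 46 mm above the table, differing from start to start. It slides stiffly on its post and must not be moved.
- clip_grip (a point): Grip point of the clip, 58 mm above its underside, mid-width. The clip stands in the socket at stand x -60, y 130 mm with the stand's axes; underside 4 mm above the table, top 84 mm, 50 mm out of the socket. 36 mm wide along x (black body at -x, orange tab at +x), 22 mm along y; 0.13 kg. An arm 34 to 42 mm above its underside reaches 48 mm to -y over the board and holds it down.
- tab (a joint): Orange spring tab of the clip: 0 out, 0.007 m pressed fully in towards the black body (-x of the clip; 3 N to start, 6.5 N fully in). Its tooth is caught below a ledge of the socket; pressed 0.005 m or more, the clip can be pulled straight up and is clear after 35 mm. Pinching the clip along its x with the fingers presses the tab.
- wedge_mid (a point): Loose wooden wedge lying on the table: 170 mm long, 44 wide, 43 mm thick at its blunt green end, tapering evenly to 5 mm at the thin end; about 0.13 kg, centre of mass 22 mm behind this point. This point is on its centre line half-way along, 12 mm above its underside. x points to the thin end, z up.
- wedge_tip (a point): Middle of the lower edge of the wedge's thin end, 85 mm along +x from the wedge's middle.
- clip: The whole transport clip; origin on its underside, right below the grip point, axes as the stand while it is in the socket.
- wedge: The whole wedge; origin on its underside half-way along, axes as wedge_mid.
- tray: Fixed blue tray, 160 mm (x) by 130 mm (y), walls 5 mm thick and 25 mm high, floor 5 mm thick. Origin at the centre of its underside.
- mug: White mug, 80 mm wide, 90 mm tall, a bystander. Origin at its underside.
- weight: Dark steel block 50 x 150 x 45 mm, 2.2 kg, a bystander. Origin at its underside.
- glue: White glue bottle 56 mm wide, 130 mm tall, a bystander. Origin at its underside.
Mind the look-alikes: they are no part of the job. Of the things shaped like the wedge, the wooden one is meant.

How it is judged:
By the outcome, as a careful person would: the job done as asked, in the order asked, and still so for the second after the job is handed in, with the robot touching nothing.
It also fails if it takes over 69 s, if anything falls off the work surface, if the arm or the gripper's body presses on something with over 40 N, if the wrist force passes 120 N, or if a joint passes its speed limit or range.

## Robot

A 7-joint arm with a two-finger parallel gripper is mounted at the origin on the work surface. World frame = base frame: x ahead of the robot, y to its left, z up, the work surface at z = 0. Lengths are in m, angles in rad, forces in N, time in s.
With the tool pointing down it reaches from about 0.4 to 0.85 m from the base axis. Payload 4.5 kg.
Tool frame: the origin (TCP) lies at the very end of the fingers, on their centre line; the grasp point (between the pads) lies 19 mm behind it (env.grip_point_offset is the distance from the TCP to the grasp point, in m); z points along the fingers, y is the line along which they close (so a half turn about z gives the same grasp; the last joint's range is limited). The gripper opens to 88 mm and grips with 3 to 60 N. Pads are 18 mm wide; open, the fingers measure 123 mm over their backs; the gripper's body (75 mm by 187 mm) begins 45 mm behind the grasp point.
Start: joints at [-1.122, 0.689, -0.195, 1.565, 0.157, 0.902, -0.215], TCP at [0.252, 0.572, 0.211] pointing down, gripper open.
Joint ranges: [-3.01, 3.01], [-0.46, 2.08], [-1.47, 1.51], [0.13, 2.56], [-1, 4.14], [0.04, 2.09], [-2.66, 2.66]. Speed limits (rad/s): [2.57, 2.57, 3.14, 3.14, 3.14, 3.14, 3.14].

## Interface

Orientations are given as a unit quaternion [x, y, z, w].
In Python, from station import env gives the robot as it stands.
- The arm moves only by the tool move_arm, never from a script. Its arguments are lists of equal length, an entry for each row: "fingers": the opening, from -1 (shut) to 1 (fully open), so that 0 is half open; "xyz": the shift along the tool's x, y, z in cm, a list of three; "spin": the turn about the tool's z in degrees. In form: {"fingers": [fingers, ...], "xyz": [[x, y, z], ...], "spin": [spin, ...]}. A call has 1 to 20 rows; each row shifts and turns the commanded pose from where the row before left it, along the tool's axes as they then stand; what a row does not reach is not made up. A row lasts 1/8 s, in which the tool goes at most 62.5 mm and 10.7 degrees, less where a joint would pass 70% of its speed; a pose out of reach is approached as far as the arm can. A call with a gripper value outside its range is refused whole. The fingers move at their own pace and stop on an object; the grip force is fixed at half the most. Time passes only in rows, so rows that do not move let the fingers close. It gives the time, the measured TCP pose, the force, the opening and the grip force at its end, in the units of the state.
- env.read_state(): the state, without advancing time (a new reading comes with each control period).
- env.snapshot(name): name is "scene" or "top"; returns (picture, depth): 480x640x3 uint8, red, green, blue; 480x640 float32, m along the optical axis (not along the pixel's ray), 0 where there is no reading.
- env.get_calibration(name): a dict with "intrinsics" (3x3 intrinsics, pixels), "rvec" (rotation vector, rad) and "tvec" (3), from world to camera coordinates, as OpenCV has them. Camera axes: x right, y down, z forward; pixel columns grow to the right and rows downward; lengths in m; the calibration is good to about 2 mm. A picture is of the moment at which its call begins. get_calibration takes no time and is no camera call.
- env.job_done(): hands the job in; it is judged then, once.
Trained networks look in the newest picture that a camera, given by its name, has taken for a name from the list of things; names that differ only in an ending like _2 or _b are one class to them, and where a whole thing is asked for, a point or a joint stands for the part that bears it (a point fixed in the world has none). Each returns a list of dicts, best first, with "confidence" (0 to 1); they miss things now and then, are a little off and sometimes report something else, mostly with a low value. They report only what shows in the picture. A call takes as long as a camera call. They do not tell look-alikes from the thing itself.
- env.look_for(camera, name): "position" ([column, row] in pixels, amid what is visible of it).
The state is a dict: "t": time; "joint_pos": joint angles; "joint_velocities": joint speeds; "tau": joint torques, N m; "ee_pos": TCP position; "eef_rot": TCP orientation; "ft_force": force on the tool from outside, world axes, zero at the start; "wrist_torque": the same for the moment, N m; "gripper_width": finger opening in m; "gripper_force": force on a finger pad.
Only numpy, scipy, OpenCV 4.12 (cv2) and the standard library are available. Lean on these libraries where they do the work, as an engineer would, in place of code of your own. Each camera call takes 0.05 s, during which the arm holds its last target. There are 200 camera calls.

## Working session

There is one attempt and no reset: what is moved stays moved. The work goes in short steps, Python scripts to look and compute and a tool call to move; the robot and the scene stay as the last step left them, time stands still between calls to the robot, and variables do not carry over. Pictures are saved under pics/ and viewed, at most 10 in all, crops included, and the job is handed in when it is done.

Besides the shell and the picture viewer there is one more tool, called after "Call:" as name([rows], argument=value, ...), one row to a line, values as JSON. move_arm: Moves the arm, as the interface text tells. Its arguments: {"type":"object","properties":{"fingers":{"type":"array","items":{"type":"number"}},"xyz":{"type":"array","items":{"type":"array","items":{"type":"number"}}},"spin":{"type":"array","items":{"type":"number"}}},"required":["fingers","xyz","spin"]}

```bash
mkdir -p pics
cat > h.py <<'E'
import numpy as np, cv2
from station import env
def cam(n):
    c=env.get_calibration(n); K=np.array(c["intrinsics"]); R=cv2.Rodrigues(np.array(c["rvec"],float))[0]; t=np.array(c["tvec"],float).ravel()
    return K,R,t
def world(n,D):
    K,R,t=cam(n); v,u=np.mgrid[0:D.shape[0],0:D.shape[1]]
    P=np.stack([(u-K[0,2])/K[0,0]*D,(v-K[1,2])/K[1,1]*D,D],-1)
    return (P-t)@R
def ray(n,uv,z):
    K,R,t=cam(n); d=R.T@np.linalg.inv(K)@np.array([uv[0],uv[1],1.]); c=-R.T@t
    return c+d*(z-c[2])/d[2]
def proj(n,p):
    K,R,t=cam(n); q=K@(R@np.array(p)+t); return q[:2]/q[2]
E
python3 - <<'E'
from h import *
for n in("scene","top"):
    I,D=env.snapshot(n); cv2.imwrite(f"pics/{n}0.png",I[...,::-1]); np.savez(f"{n}0.npz",I=I,D=D)
    W=world(n,D)
    for k in "stand mouth board pointer mark clip_grip wedge_mid wedge_tip tray mug weight glue".split():
        for r in env.look_for(n,k)[:3]:
            u,v=[int(round(x)) for x in r["position"]]
            print(n,k,round(r["confidence"],2),(u,v),W[min(v,479),min(u,639)].round(3))
E
```

```text
scene stand 0.56 (275, 272) [ 0.582 -0.086  0.036]
scene stand 0.28 (328, 232) [0.54  0.059 0.06 ]
scene mouth 0.63 (277, 271) [ 0.582 -0.081  0.037]
scene mouth 0.58 (462, 256) [0.746 0.253 0.071]
scene board 0.59 (279, 268) [ 0.575 -0.074  0.036]
scene pointer 0.74 (322, 228) [0.518 0.056 0.057]
scene pointer 0.63 (279, 270) [ 0.582 -0.077  0.038]
scene mark 0.39 (345, 278) [0.678 0.022 0.053]
scene clip_grip 0.76 (323, 229) [0.522 0.057 0.057]
scene wedge_mid 0.88 (425, 172) [0.388 0.449 0.03 ]
scene wedge_mid 0.79 (350, 161) [0.226 0.304 0.021]
scene wedge_mid 0.79 (307, 200) [0.357 0.099 0.024]
scene wedge_tip 0.95 (309, 200) [0.36  0.103 0.024]
scene wedge_tip 0.71 (424, 176) [0.408 0.429 0.033]
scene wedge_tip 0.7 (406, 210) [0.515 0.291 0.03 ]
scene tray 0.66 (182, 360) [ 0.756 -0.31   0.09 ]
scene tray 0.64 (106, 306) [ 0.488 -0.407  0.004]
scene tray 0.15 (277, 274) [ 0.589 -0.084  0.036]
scene mug 0.93 (182, 361) [ 0.755 -0.311  0.088]
scene weight 0.57 (407, 208) [0.512 0.296 0.032]
scene glue 0.82 (458, 253) [0.738 0.249 0.075]
top stand 0.73 (351, 226) [ 0.564 -0.071  0.04 ]
top mouth 0.66 (351, 228) [ 0.56  -0.071  0.033]
top board 0.66 (192, 265) [0.469 0.307 0.018]
top board 0.64 (294, 236) [0.531 0.063 0.083]
top pointer 0.89 (350, 224) [ 0.569 -0.069  0.036]
top clip_grip 0.87 (298, 249) [0.507 0.054 0.043]
top clip_grip 0.17 (351, 225) [0.307 0.026 1.426]
top wedge_mid 0.71 (280, 321) [0.339 0.094 0.024]
top wedge_mid 0.69 (196, 262) [0.475 0.296 0.026]
top wedge_mid 0.68 (181, 372) [0.22  0.32  0.027]
top wedge_tip 0.87 (182, 376) [0.211 0.318 0.024]
top wedge_tip 0.8 (277, 319) [0.343 0.101 0.024]
top wedge_tip 0.64 (119, 305) [0.372 0.473 0.026]
top tray 0.58 (490, 261) [ 0.489 -0.409  0.003]
top mug 0.77 (454, 165) [ 0.73  -0.331 -0.005]
top weight 0.63 (323, 132) [ 0.795 -0.002  0.043]
top glue 0.64 (207, 157) [0.713 0.268 0.093]
top glue 0.6 (487, 261) [ 0.489 -0.402  0.002]
```

View pics/scene0.png

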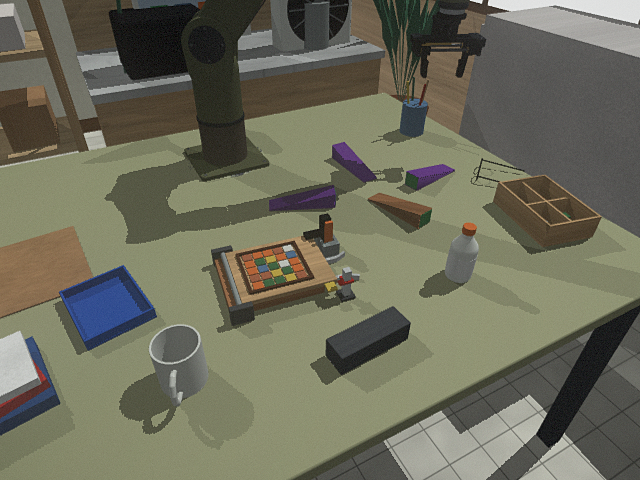

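View pics/top0.png

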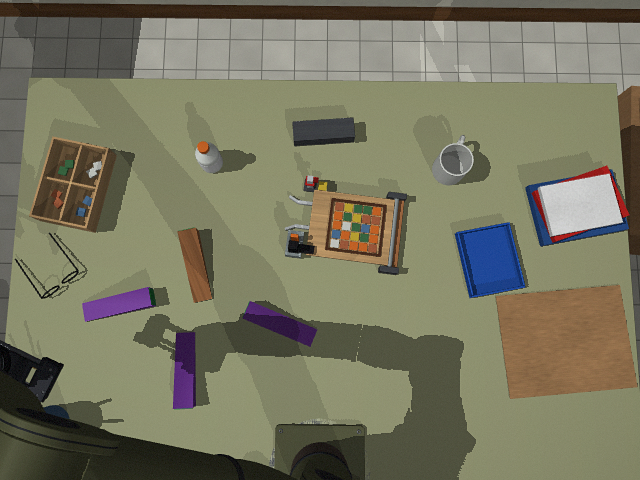

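The scene picture shows the wooden wedge at about (400,210), its green blunt end towards (425,215). The clip is at (325,235), the gauge at (345,285) and the tray at (107,305). In the top picture the wedge is at (196,265), the board at (355,228) and the clip at (298,243). Next I fit poses from depth.

Run:
```python
from h import *
d=np.load("top0.npz");I,D=d["I"],d["D"];W=world("top",D)
def reg(c,r,z0,z1):
    return (np.hypot(W[...,0]-c[0],W[...,1]-c[1])<r)&(W[...,2]>z0)&(W[...,2]<z1)&(D>0)
def rect(m,name):
    m=m.astype(np.uint8); n,l,s,_=cv2.connectedComponentsWithStats(m); k=1+s[1:,4].argmax(); m=l==k
    P=W[m]; r=cv2.minAreaRect(P[:,:2].astype(np.float32)*1000); print(name,m.sum(),np.round(r[0],1),np.round(r[1],1),round(r[2],1),"zmed",np.median(P[:,2]).round(4)); return P,r
T=W[(np.abs(W[...,0]-.6)<.25)&(np.abs(W[...,1])<.4)&(W[...,2]<.01)];print("table z",np.median(T[:,2]))
P,r=rect(reg((.475,.296),.13,.006,.06),"wedge")
c=P[:,:2].mean(0);u,s,vt=np.linalg.svd(P[:,:2]-c,full_matrices=False);a=vt[0]
s_=(P[:,:2]-c)@a; k=np.polyfit(s_,P[:,2],1); a=a*(-np.sign(k[0])); print("thin dir",a,np.degrees(np.arctan2(a[1],a[0])),"slope",k, "ends",s_.min(),s_.max())
P,r=rect(reg((.565,-.07),.16,.028,.041),"board")
P,r=rect(reg((.49,-.40),.13,.01,.04),"tray")
for c,n,h in (((.51,.055),"clip",.07),):
    m=reg(c,.06,h,.1);Q=W[m];print(n,m.sum(),np.median(Q,0).round(4),Q.min(0).round(4),Q.max(0).round(4))
C=cv2.resize(I[165:295,260:420],None,fx=5,fy=4.6,interpolation=cv2.INTER_CUBIC);
C=cv2.resize(I[165:285,260:420],None,fx=5,fy=5,interpolation=cv2.INTER_CUBIC);cv2.imwrite("pics/c1.png",C[...,::-1])
for n in("scene","top"): 
    K,R,t=cam(n);print(n,"pos",-R.T@t,"f",K[0,0])
```

```text
table z -0.000542979233489789
wedge 1335 [471.4 303.8] [175.   51.2] 13.7 zmed 0.024
thin dir [-0.97497125 -0.22233099] -167.15401977565995 slope [-0.20396513  0.02444075] ends -0.08169650134251101 0.0927236723727402
board 5292 [564.4 -82.9] [225.4 194.8] 81.7 zmed 0.0361
tray 742 [ 490.7 -404.2] [160.6 132.8] 11.3 zmed 0.0227
clip 121 [0.5142 0.0651 0.0829] [0.5    0.0537 0.0711] [0.5363 0.0766 0.0906]
scene pos [ 1.23338812 -0.33186318  0.66441178] f 458.0012927734288
top pos [0.30651757 0.02558215 1.42551448] f 593.2189096737975
```

View pics/c1.png

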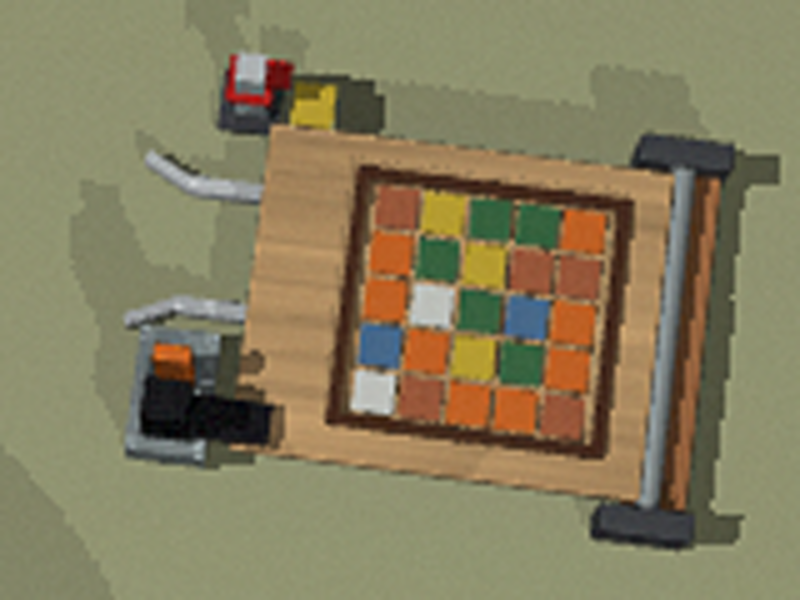

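The crop shows the board's free corners at about (272,126) and (230,448), the mouth of the ribs at (150,155)–(128,320), and the clip top around (168,388). Next I fit the stand pose.

Run:
```python
from h import *
from scipy.optimize import least_squares
d=np.load("top0.npz");I,D=d["I"],d["D"]
o=lambda c:np.array([(c[0]+.5)/5-.5+260,(c[1]+.5)/5-.5+165])
pt=lambda c,z:ray("top",o(c),z)[:2]
# (point, stand x or None, stand y or None)
obs=[(pt((272,126),.036),.08,.1),(pt((230,448),.036),-.08,.1),(pt((254,265),.036),None,.1),(pt((674,172),.036),.08,None),(pt((450,148),.036),.08,None),(pt((640,498),.036),-.08,None),(pt((430,473),.036),-.08,None),
 (pt((250,72),.070),.096,.112),(pt((168,388),.084),-.060,.130)]
def f(p):
    R=np.array([[np.cos(p[2]),-np.sin(p[2])],[np.sin(p[2]),np.cos(p[2])]]);r=[]
    for q,x,y in obs:
        s=R.T@(q-p[:2])
        if x is not None:r.append(s[0]-x)
        if y is not None:r.append(s[1]-y)
    return np.array(r)*1000
s=least_squares(f,[.56,-.07,.0],loss="soft_l1");print(s.x.round(4),np.degrees(s.x[2]).round(2),s.fun.round(1))
p=s.x;R=np.array([[np.cos(p[2]),-np.sin(p[2])],[np.sin(p[2]),np.cos(p[2])]])
for n,q in dict(clip=(-.06,.13),mouth=(.02,.158),ribin=(.02,.09),post=(.096,.112),pointer=(.091,.089)).items(): print(n,(R@q+p[:2]).round(4))
print(env.read_state()["eef_rot"],env.read_state()["ee_pos"])
# scene overlay check + wedge ends in the scene
I2=np.load("scene0.npz")["I"].copy();It=I.copy()
for n,J in(("scene",I2),("top",It)):
  for q,z in (((-.08,.1),.036),((.08,.1),.036),((.096,.112),.07),((-.078,.119),.084),((-.042,.119),.084),((-.078,.141),.084),((-.042,.141),.084),((-.006,.135),.012),((.046,.135),.012),((.02,.158),0)):
    w=R@q+p[:2];u=proj(n,(*w,z));cv2.circle(J,tuple(int(round(8*x)) for x in u),8,(255,0,255),-1,shift=3)
a=cv2.resize(I2[200:320,290:390],None,fx=5,fy=5,interpolation=cv2.INTER_CUBIC);b=cv2.resize(It[165:285,260:320],None,fx=5,fy=5,interpolation=cv2.INTER_CUBIC)
cv2.imwrite("pics/c2.png",np.hstack([a,b])[...,::-1])
```

```text
[ 0.5625 -0.072  -0.1082] -6.2 [-0.7 -0.8  1.7  0.5 -0.3 -0.2 -1.3  1.2  1.2 -0.4 -0.2 -0.6  0.9]
clip [0.5169 0.0637]
mouth [0.5994 0.0829]
ribin [0.5921 0.0153]
post [0.67  0.029]
pointer [0.6626 0.0067]
[ 2.05879951e-01  9.78577254e-01  5.27890396e-05 -5.86720601e-08] [0.25185893 0.57204902 0.21134231]
```

View pics/c2.png

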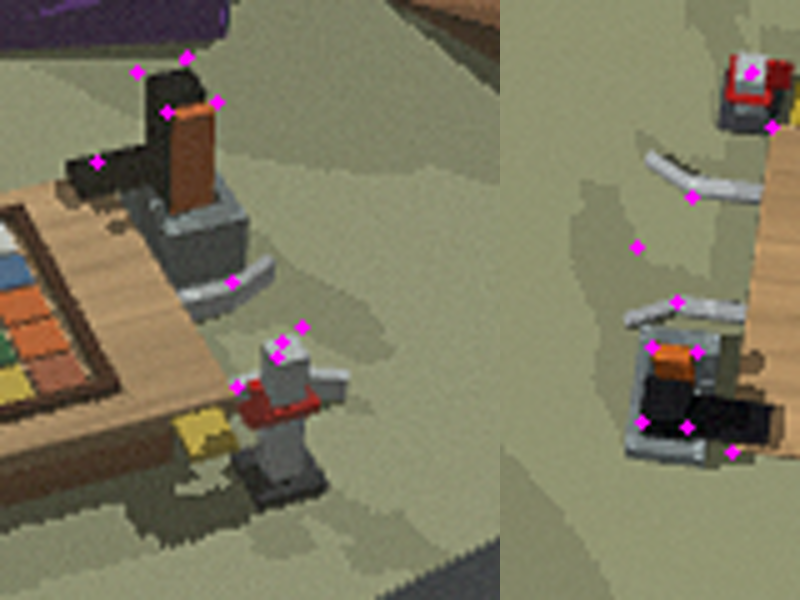

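Call:
move_arm([
  [0,0,0],
  [0,0,0],
  [0,0,0],
  [0,0,0],
  [0,0,0],
  [0,0,0],
  [0,0,0],
  [0,0,0],
  [-4,2.6,0.5],
  [-4,2.6,0.5],
  [-4,2.6,0.5],
  [-4,2.6,0.5],
  [-4,2.6,0.5],
  [-4,2.6,0.5],
  [-4,2.6,0.5],
  [-4,2.6,0.5],
  [-4,2.6,0.5],
  [-4,2.6,0.5],
  [-4,2.6,0.5],
  [-3.6,2.6,0.5],
], fingers=[1,1,1,1,1,1,1,1,1,1,1,1,1,1,1,1,1,1,1,1], spin=[9,9,9,9,9,9,9,9.4,0,0,0,0,0,0,0,0,0,0,0,0])

```text
t: 3.8
ee_pos: [0.5118, 0.0637, 0.1513]
eef_rot: [0.744, 0.668, 0.0, 0.0]
ft_force: [0.3, 0.4, -0.7]
gripper_width: 0.0879
gripper_force: 0.0
```

Call:
move_arm([
  [0.15,0.2,2.5],
  [0,0,2.5],
  [0,0,2.5],
  [0,0,2.3],
  [0,0,1.0],
  [0,0,0],
  [0,0,0],
  [0,0,0],
  [0,0,0],
  [0,0,0],
  [0,0,0],
], fingers=[1,1,1,1,1,-1,-1,-1,-1,-1,-1], spin=[0,0,0,0,0,0,0,0,0,0,0])

```text
t: 5.18
ee_pos: [0.5138, 0.0665, 0.0436]
eef_rot: [0.744, 0.668, 0.001, 0.0]
ft_force: [-0.5, 0.3, 0.9]
gripper_width: 0.0302
gripper_force: 6.1
```

Call:
move_arm([
  [0,0,0],
  [0,0,0],
  [0,0,0],
  [0,0,0],
], fingers=[-1,-1,-1,-1], spin=[0,0,0,0])

```text
t: 5.68
ee_pos: [0.5129, 0.0666, 0.0434]
eef_rot: [0.744, 0.668, -0.0, -0.0]
ft_force: [-0.8, 1.3, 5.7]
gripper_width: 0.0264
gripper_force: 29.7
```

Call:
move_arm([
  [0,0,-0.5],
  [0,0,-1],
  [0,0,-1],
  [0,0,-1],
  [0,0,-1.5],
  [0,0,-2],
  [0,0,-2],
  [0,0,-2],
], fingers=[-1,-1,-1,-1,-1,-1,-1,-1], spin=[0,0,0,0,0,0,0,0])

```text
t: 6.68
ee_pos: [0.513, 0.0665, 0.1548]
eef_rot: [0.744, 0.668, 0.0, 0.0]
ft_force: [0.7, 0.4, -0.7]
gripper_width: 0.0264
gripper_force: 29.7
```

Run:
```python
from h import *
I,D=env.snapshot("scene");W=world("scene",D);a=cv2.resize(I[130:330,230:430],None,fx=3,fy=3,interpolation=cv2.INTER_CUBIC)
cv2.imwrite("pics/c3.png",a[...,::-1])
```

```text
(no output)
```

View pics/c3.png

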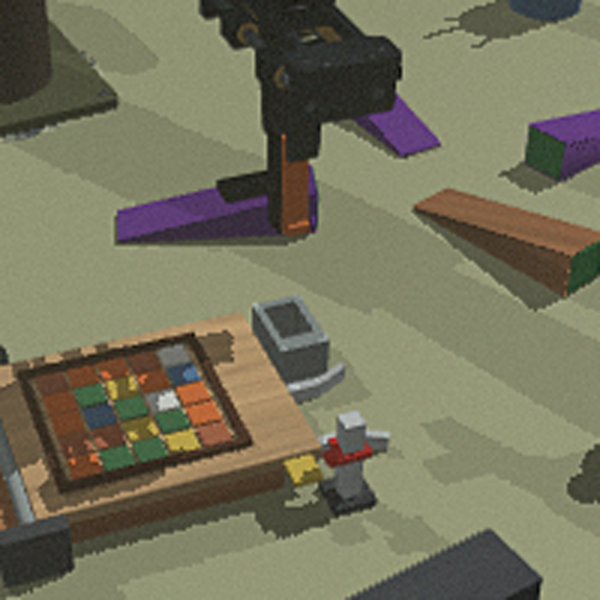

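The clip, gripped with its tab pressed, is out of the socket, which stands empty at (290,335). Next, to the tray.

Call:
move_arm([
  [-3,0.3,0],
  [-5,0.3,0],
  [-5,0.3,0],
  [-5,0.3,0],
  [-5,0.3,0],
  [-5,0.3,0],
  [-5,0.3,0],
  [-5,0.3,0],
  [-5,0.3,0],
  [-2.1,0.2,0],
  [0,0,3],
  [0,0,3],
  [0,0,2.5],
  [0,0,1.5],
  [0,0,0.5],
  [0,0,0.2],
  [0,0,0],
], fingers=[-1,-1,-1,-1,-1,-1,-1,-1,-1,-1,-1,-1,-1,-1,-1,-1,-1], spin=[0,0,0,0,0,0,0,0,0,0,0,0,0,0,0,0,0])

```text
t: 8.85
ee_pos: [0.494, -0.3853, 0.047]
eef_rot: [0.744, 0.668, 0.0, 0.001]
ft_force: [0.5, 0.6, -1.6]
gripper_width: 0.0263
gripper_force: 29.7
```

Call:
move_arm([
  [0,0,0.15],
  [0,0,0],
  [0,0,0],
  [0,0,0],
  [0,0,0],
  [0,0,-2],
  [0,0,-3],
  [0,0,-4],
  [0,0,-4],
  [0,0,0],
  [0,0,0],
], fingers=[-1,-1,0.2,0.2,0.5,0.5,0.5,0.5,0.5,0.5,0.5], spin=[0,0,0,0,0,0,0,0,0,0,0])

```text
t: 10.22
ee_pos: [0.4932, -0.3848, 0.1752]
eef_rot: [0.744, 0.668, 0.0, 0.0]
ft_force: [0.4, 0.3, -0.8]
gripper_width: 0.0661
gripper_force: 0.0
```

Run:
```python
from h import *
I,D=env.snapshot("scene");cv2.imwrite("pics/c4a.png",I[...,::-1])
a=cv2.resize(I[240:380,40:240],None,fx=3,fy=3)
It,Dt=env.snapshot("top");b=cv2.resize(It[200:320,440:540],None,fx=3.5,fy=3.5); b=b[:420,:]
cv2.imwrite("pics/c4.png",np.hstack([a[:,:440],b])[...,::-1])
np.savez("top1.npz",I=It,D=Dt)
# glue position from top depth, weight of red mark and pointer height from scene depth
W=world("top",Dt)
m=(np.hypot(W[...,0]-.725,W[...,1]-.26)<.07)&(W[...,2]>.03);P=W[m];print("glue",m.sum(),P.min(0),P.max(0),np.median(P,0))
W=world("scene",D);H=cv2.cvtColor(I,cv2.COLOR_RGB2HSV);g=np.hypot(W[...,0]-.666,W[...,1]-.018)<.035
for n,mm in dict(red=((H[...,0]<6)|(H[...,0]>174))&(H[...,1]>150),yel=(abs(H[...,0].astype(int)-26)<6)&(H[...,1]>130)).items():
    k=mm&g&(W[...,2]>.01);P=W[k];v,u=np.nonzero(k);print(n,k.sum(),P.min(0).round(4),P.max(0).round(4),np.median(P,0).round(4),u.min(),u.max(),v.min(),v.max())
```

```text
glue 586 [0.69812662 0.24412697 0.03019239] [0.75453859 0.29975787 0.13730119] [0.71684946 0.26660278 0.08878563]
red 53 [0.6601 0.0079 0.0434] [0.6857 0.0385 0.0478] [0.6783 0.0194 0.0451] 338 353 276 284
yel 94 [ 0.6513 -0.0122  0.0256] [0.6761 0.0124 0.0338] [ 0.6643 -0.0023  0.0306] 324 337 281 291
```

View pics/c4.png

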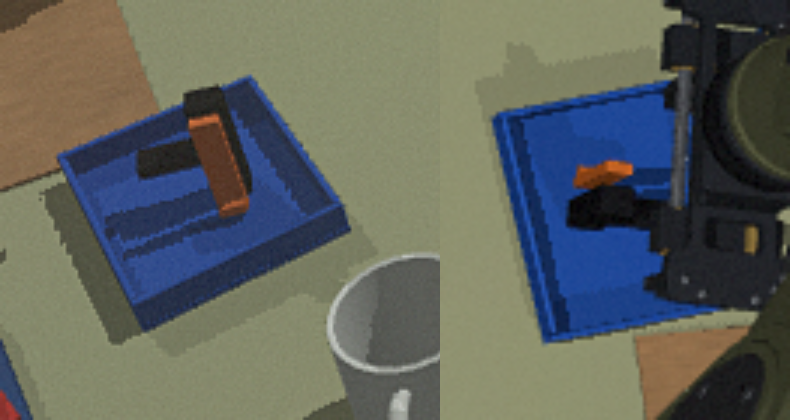

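The clip stands in the tray, both its base and its arm inside the walls. The red mark reads about 45 mm. Next, to the wedge.

Call:
move_arm([
  [5.3,-0.6,0],
  [5.3,-0.6,0],
  [5.3,-0.6,0],
  [5.3,-0.6,0],
  [5.3,-0.6,0],
  [5.3,-0.6,0],
  [5.3,-0.6,0],
  [5.3,-0.6,0],
  [5.3,-0.6,0],
  [5.3,-0.6,0],
  [5.3,-0.6,0],
  [5.3,-0.6,0],
  [5.3,-0.6,0],
  [0,0,0],
  [0,0,0],
  [0,0,0],
  [0,0,1.5],
  [0,0,1.5],
  [0,0,1.5],
  [0,0,1.5],
], fingers=[0.6,0.6,0.6,0.6,0.6,0.6,0.6,0.6,0.6,0.6,0.6,0.6,0.6,0.6,0.6,0.6,0.6,0.6,0.6,0.6], spin=[0,0,0,0,0,0,0,0,0,0,0,0,0,10,10,10,10,10,10,10.5])

```text
t: 12.82
ee_pos: [0.4891, 0.3081, 0.1133]
eef_rot: [0.994, 0.113, -0.001, 0.001]
ft_force: [-0.8, -0.6, -0.8]
gripper_width: 0.0704
gripper_force: 0.0
```

Run:
```python
from h import *
# wedge pose check by brown/wood mask in initial top image: footprint edges projected
d=np.load("top0.npz");I,D=d["I"],d["D"]
H=cv2.cvtColor(I,cv2.COLOR_RGB2HSV);W=world("top",D)
g=(np.hypot(W[...,0]-.475,W[...,1]-.3)<.12)&(H[...,0]<16)&(H[...,1]>110)
m=cv2.morphologyEx(g.astype(np.uint8),cv2.MORPH_OPEN,np.ones((3,3)));v,u=np.nonzero(m)
r=cv2.minAreaRect(np.stack([u,v],1).astype(np.float32));print(r)
b=cv2.boxPoints(r);print(b)
P=W[m>0];c=P[:,:2].mean(0);a=np.linalg.svd(P[:,:2]-c,full_matrices=False)[2][0];a*=np.sign(-a[0]);n=np.array([-a[1],a[0]])
s=(P[:,:2])@a;w=P[:,:2]@n;print("a",a,np.degrees(np.arctan2(a[1],a[0])),"along",np.percentile(s,[.5,99.5]),"across",np.percentile(w,[1,99]))
sm=np.percentile(s,[.5,99.5]).mean();wm=np.percentile(w,[1,99]).mean();print("mid",sm*a+wm*n, env.read_state()["ee_pos"])
```

```text
((195.32582092285156, 264.5786437988281), (72.779541015625, 20.462217330932617), 77.00537872314453)
[[177.17413 231.42134]
 [197.11234 226.8202 ]
 [213.47751 297.73596]
 [193.5393  302.3371 ]]
a [-0.97685641 -0.21389615] -167.6492250097145 along [-0.60551981 -0.43828623] across [-0.21492954 -0.17106445]
mid [0.46854299 0.3001634 ] [0.48913333 0.30809698 0.11327756]
```

Call:
move_arm([
  [0,0.3,2.5],
  [0,0,2.5],
  [0,0,2.5],
  [0,0,1.5],
  [0,0,0.7],
  [0,0,0],
  [0,0,0],
  [0,0,0],
  [0,0,0],
  [0,0,0],
  [0,0,0],
  [0,0,0],
], fingers=[0.6,0.6,0.6,0.6,0.6,-1,-1,-1,-1,-1,-1,-1], spin=[0,0,0,0,0,0,0,0,0,0,0,0])

```text
t: 14.32
ee_pos: [0.4906, 0.3055, 0.0178]
eef_rot: [0.993, 0.116, 0.0, -0.0]
ft_force: [-0.5, 0.1, -0.8]
gripper_width: 0.0025
gripper_force: 0.0
```

Run:
```python
from h import *
I,D=env.snapshot("scene");a=cv2.resize(I[130:260,340:500],None,fx=4,fy=4);cv2.imwrite("pics/c5.png",a[...,::-1])
```

```text
(no output)
```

View pics/c5.png

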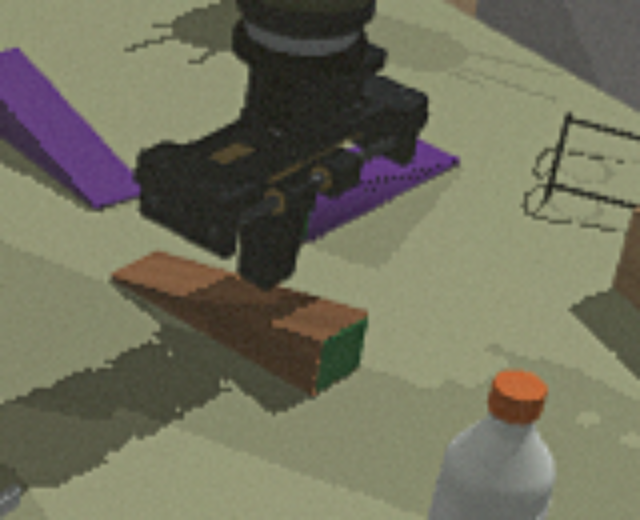

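The picture shows the shut fingers at (265,275), with the wooden wedge apparently in front of them, from (115,275) to (365,350). I measure where it lies now.

```bash
cat >> h.py <<'E'
def wedge(n,c=(.48,.3),r=.14,snap=True):
    I,D=env.snapshot(n);W=world(n,D);H=cv2.cvtColor(I,cv2.COLOR_RGB2HSV)
    g=(np.hypot(W[...,0]-c[0],W[...,1]-c[1])<r)&(W[...,2]<.055)&(D>0)
    wood=g&(H[...,0]<17)&(H[...,1]>100)&(W[...,2]>.004); gr=g&(H[...,0]>50)&(H[...,0]<85)&(H[...,1]>90)
    return I,W,cv2.morphologyEx(wood.astype(np.uint8),cv2.MORPH_OPEN,np.ones((3,3)))>0,gr
E
python3 - <<'E'
from h import *
for n in("scene","top"):
    I,W,wd,gr=wedge(n);P=W[wd];G=W[gr]
    print(n,wd.sum(),gr.sum(),"tip end",P[np.argsort(P[:,0])[:8]].mean(0).round(4),"blunt",P[np.argsort(P[:,0])[-8:]].mean(0).round(4),"green",np.median(G,0).round(4) if len(G) else 0)
    c=P[:,:2].mean(0);a=np.linalg.svd(P[:,:2]-c,full_matrices=False)[2][0];a*=np.sign(-a[0]);q=np.array([-a[1],a[0]]);s=P[:,:2]@a;w=P[:,:2]@q
    S=np.percentile(s,[.5,99.5]);Q=np.percentile(w,[1,99]);print(np.degrees(np.arctan2(a[1],a[0])),np.ptp(S),np.ptp(Q),(S.mean()*a+Q.mean()*q).round(4))
    print("tcp px",proj(n,env.read_state()["ee_pos"]),"z rng",P[:,2].min(),P[:,2].max())
E
```

```text
scene 400 110 tip end [0.3951 0.2959 0.0055] blunt [0.5546 0.304  0.0403] green [0.5535 0.3207 0.0206]
-167.01768552818365 0.1606048172042875 0.045588490776502566 [0.4741 0.301 ]
tcp px [404.37097314 207.56983183] z rng 0.004079654854293175 0.04275149042305541
top 666 66 tip end [0.3861 0.2965 0.0074] blunt [0.5535 0.3016 0.0366] green [0.3941 0.3972 0.0234]
-174.2814021062356 0.16757712071061004 0.04729444964021892 [0.4702 0.2969]
tcp px [193.13453701 255.99856264] z rng 0.0041624741863098905 0.04527220760729659
```

Run:
```python
from h import *
I,D=env.snapshot("scene");W=world("scene",D)
for v in range(190,206,2): print(v,[tuple(W[v,u].round(3)) for u in (402,405,408)],I[v,405])
s=env.read_state();print(s["ee_pos"],s["gripper_width"],s["joint_pos"],s["ft_force"],s["wrist_torque"])
```

```text
190 [(np.float64(0.493), np.float64(0.288), np.float64(0.076)), (np.float64(0.499), np.float64(0.292), np.float64(0.078)), (np.float64(0.503), np.float64(0.298), np.float64(0.078))] [35 35 34]
192 [(np.float64(0.493), np.float64(0.289), np.float64(0.07)), (np.float64(0.501), np.float64(0.292), np.float64(0.073)), (np.float64(0.501), np.float64(0.301), np.float64(0.071))] [46 44 42]
194 [(np.float64(0.496), np.float64(0.288), np.float64(0.066)), (np.float64(0.499), np.float64(0.294), np.float64(0.066)), (np.float64(0.502), np.float64(0.301), np.float64(0.066))] [34 35 33]
196 [(np.float64(0.493), np.float64(0.29), np.float64(0.058)), (np.float64(0.501), np.float64(0.294), np.float64(0.061)), (np.float64(0.503), np.float64(0.301), np.float64(0.061))] [41 41 35]
198 [(np.float64(0.495), np.float64(0.29), np.float64(0.053)), (np.float64(0.504), np.float64(0.292), np.float64(0.058)), (np.float64(0.501), np.float64(0.304), np.float64(0.053))] [35 36 29]
200 [(np.float64(0.49), np.float64(0.295), np.float64(0.043)), (np.float64(0.504), np.float64(0.293), np.float64(0.052)), (np.float64(0.498), np.float64(0.307), np.float64(0.045))] [34 35 33]
202 [(np.float64(0.475), np.float64(0.308), np.float64(0.025)), (np.float64(0.481), np.float64(0.313), np.float64(0.027)), (np.float64(0.486), np.float64(0.319), np.float64(0.028))] [75 61 45]
204 [(np.float64(0.487), np.float64(0.299), np.float64(0.028)), (np.float64(0.487), np.float64(0.309), np.float64(0.026)), (np.float64(0.497), np.float64(0.31), np.float64(0.031))] [84 65 46]
[0.49061349 0.30552265 0.01780924] 0.000542931819908292 [-0.78603291  0.93849908  0.26304662  1.84927591 -0.53488692  0.42419862
 -1.47113757] [ 0.90729927 -0.604793    0.44345634] [-0.00872522  0.15942013  0.01123584]
```

The fingertips sit at z≈0.045 while the reported TCP is 0.018, which is why the fingers passed over the wedge. I check this with the fingers open.

Call:
move_arm([
  [0,0,-2],
  [0,0,-3],
  [0,0,0],
  [0,0,0],
], fingers=[0.6,0.6,0.6,0.6], spin=[0,0,0,0])

```text
t: 15.02
ee_pos: [0.4901, 0.3055, 0.0673]
eef_rot: [0.993, 0.116, -0.0, 0.0]
ft_force: [0.6, -0.4, 0.3]
gripper_width: 0.0382
gripper_force: 0.0
```

Run:
```python
from h import *
I,D=env.snapshot("scene");W=world("scene",D);s=env.read_state();e=np.array(s["ee_pos"]);print(e,s["gripper_width"])
dark=(I.max(-1)<75)&(D>0)&(np.hypot(W[...,0]-e[0],W[...,1]-e[1])<.08)&(W[...,2]>.045)
d=(W-e)@np.array([.227,-.974,0])
for lo,hi in((-.065,-.02),(.02,.065)):
    m=dark&(d>lo)&(d<hi);P=W[m];print(lo,m.sum(),np.sort(P[:,2])[:12].round(4), P[np.argsort(P[:,2])[:12]].mean(0).round(4))
a=cv2.resize(I[110:240,350:470],None,fx=4,fy=4);u=proj("scene",e)
cv2.circle(a,(int((u[0]-350)*4),int((u[1]-110)*4)),4,(255,0,255),-1);cv2.imwrite("pics/c6.png",a[...,::-1])
```

```text
[0.48988943 0.30533339 0.06695557] 0.0427127148719682
-0.065 997 [0.0917 0.0935 0.0946 0.0947 0.0949 0.0971 0.0987 0.0988 0.0989 0.0992
 0.0995 0.1001] [0.4906 0.3301 0.0968]
0.02 4220 [0.0946 0.0957 0.0969 0.0974 0.0974 0.0976 0.0978 0.0978 0.0982 0.0986
 0.0991 0.0993] [0.5026 0.2764 0.0975]
```

View pics/c6.png

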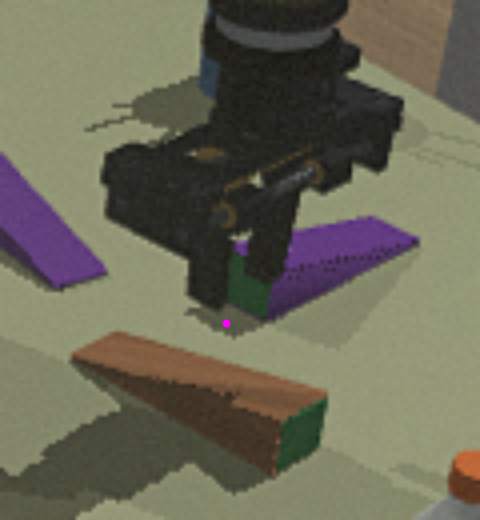

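The fingers are half open with their tips near (210,300) and (265,285), about 25 mm above the projected TCP (pink, 227,323). From here I treat the tips as 25 mm above the reported TCP and grip again, lower.

Call:
move_arm([
  [0,0,0],
  [0,0,2.5],
  [0,0,2.0],
  [0,0,1.5],
  [0,0,1.0],
  [0,0,0.5],
  [0,0,0],
  [0,0,0],
  [0,0,0],
  [0,0,0],
  [0,0,0],
  [0,0,0],
], fingers=[0.6,0.6,0.6,0.6,0.6,0.6,-1,-1,-1,-1,-1,-1], spin=[0,0,0,0,0,0,0,0,0,0,0,0])

```text
t: 16.58
ee_pos: [0.4909, 0.3058, -0.0067]
eef_rot: [0.993, 0.116, 0.0, -0.0]
ft_force: [-1.2, 0.7, 5.0]
gripper_width: 0.0435
gripper_force: 30.0
```

Call:
move_arm([
  [0,0,-0.5],
  [0,0,0],
  [0,0,0],
  [0,0,0],
  [0,0,0],
  [0,0,0],
  [0,0,0],
  [0,0,0],
  [0,0,0],
  [-3.1,0,0],
  [-3.1,0,0],
  [-3.1,0,0],
  [0,2,0],
  [0,3,0],
  [0,3,0],
  [0,3,0],
  [0,2.2,0],
  [0,0,0],
], fingers=[-1,-1,-1,-1,-1,-1,-1,-1,-1,-1,-1,-1,-1,-1,-1,-1,-1,-1], spin=[0,-8.8,-8.8,-8.8,-8.8,-8.8,-8.8,-8.8,-9,0,0,0,0,0,0,0,0,0])

```text
t: 18.82
ee_pos: [0.6134, 0.1978, -0.0025]
eef_rot: [0.744, 0.668, 0.0, 0.001]
ft_force: [-0.2, 0.4, -2.5]
gripper_width: 0.0437
gripper_force: 30.0
```

```bash
cat >> h.py <<'E'
ps=np.array([.5625,-.072]);th=-.1082;Rs=np.array([[np.cos(th),-np.sin(th)],[np.sin(th),np.cos(th)]])
def stand(W): 
    W=np.asarray(W); S=W.copy(); S[...,:2]=(W[...,:2]-ps)@Rs; return S
E
python3 - <<'E'
from h import *
s=env.read_state();print("tcp stand",stand(s["ee_pos"]).round(4),s["eef_rot"])
J=[]
for n in("scene","top"):
    I,W,wd,gr=wedge(n,c=(.61,.19),r=.15);S=stand(W);wd&=(S[...,1]>.11)&(abs(S[...,0]-.02)<.06)
    P=S[wd]; 
    if len(P)<30: print(n,len(P));continue
    y=P[:,1];print(n,len(P),"y",np.percentile(y,[.5,99.5]).round(4))
    for y0 in np.arange(.16,.34,.02):
        q=P[abs(y-y0)<.008]
        if len(q)>8: print(round(y0,2),len(q),np.percentile(q[:,0],[3,97]).round(4),np.median(q[:,2]).round(4))
    J.append(cv2.resize(I[150:300,290:490] if n=="scene" else I[150:270,210:370],(400 if n=="scene" else 400,300)))
cv2.imwrite("pics/c7.png",np.hstack(J)[...,::-1])
E
```

```text
tcp stand [ 0.0214  0.2738 -0.0025] [7.44213527e-01 6.67941336e-01 2.75437678e-04 7.22983335e-04]
scene 756 y [0.1658 0.3315]
0.16 16 [0.0147 0.043 ] 0.0071
0.18 108 [0.0024 0.045 ] 0.0103
0.2 107 [0.004 0.044] 0.0149
0.22 104 [0.002  0.0445] 0.0194
0.24 104 [0.002  0.0438] 0.0237
0.26 109 [0.0032 0.0449] 0.0283
0.28 43 [0.0032 0.0266] 0.0317
top 532 y [0.1673 0.2375]
0.18 119 [-0.0019  0.0401] 0.0113
0.2 122 [-0.0023  0.0408] 0.0153
0.22 127 [-0.0023  0.0393] 0.0203
0.24 35 [-0.0019  0.04  ] 0.0236
```

View pics/c7.png

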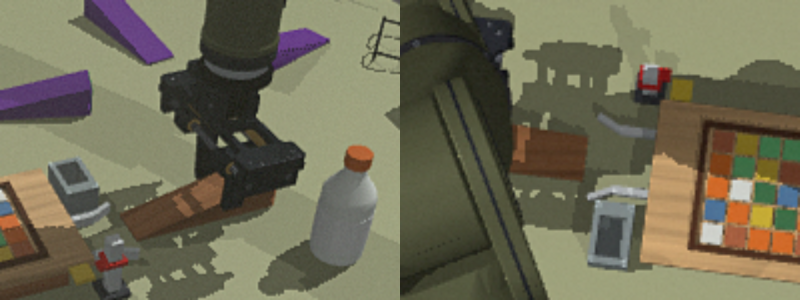

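The wedge is aligned: in the top view it spans x −2..40 mm in the stand frame, with its tip at y≈166 mm just outside the mouth. Before going on I check the height of the gripper body against the post.

Run:
```python
from h import *
I,D=env.snapshot("scene");S=stand(world("scene",D));e=stand(env.read_state()["ee_pos"])
g=(I.max(-1)<70)&(D>0)&(abs(S[...,1]-e[1])<.055)&(S[...,2]>.03)
for a,b in((-.1,-.06),(.03,.05),(.05,.07),(.07,.085),(.085,.12)):
    P=S[g&(S[...,0]-e[0]>a)&(S[...,0]-e[0]<b)]
    if len(P)>10: print(a,b,len(P),"z low",np.percentile(P[:,2],[1,5,20,50]).round(4),"y",np.percentile(P[:,1],[2,98]).round(4)-e[1].round(4))
```

```text
-0.1 -0.06 253 z low [0.0895 0.0935 0.1028 0.1245] y [-0.0355 -0.0043]
0.03 0.05 2240 z low [0.0371 0.1028 0.2078 0.2806] y [-0.0338  0.0219]
0.05 0.07 433 z low [0.093  0.1022 0.1287 0.3389] y [-0.0334  0.019 ]
0.07 0.085 196 z low [0.0898 0.0984 0.1278 0.1294] y [-0.0353  0.031 ]
0.085 0.12 504 z low [0.0881 0.0901 0.0974 0.1157] y [-0.0346  0.0318]
```

Call:
move_arm([
  [-0.3,0,0.25],
  [-0.7,0,0.2],
  [-1.5,0,0],
  [-2,0,0],
  [-2,0,0],
  [-2,0,0],
  [-1.5,0,0],
  [-0.5,0,0],
], fingers=[-1,-1,-1,-1,-1,-1,-1,-1], spin=[0,0,0,0,0,0,0,0])

```text
t: 19.98
ee_pos: [0.601, 0.0929, -0.0066]
eef_rot: [0.744, 0.668, -0.0, 0.0]
ft_force: [0.6, 0.5, -0.5]
gripper_width: 0.0438
gripper_force: 30.0
```

Call:
move_arm([
  [0,0,0],
  [0,0,0],
  [0,0,0],
  [0,0,-2],
  [0,0,-4],
  [3,0,0],
  [3,0,0],
  [2.8,0,0],
  [0,0,0],
  [0,0,0],
  [0,0,1.5],
  [0,0,2.5],
  [0,0,2],
  [0,0,0],
], fingers=[0.4,0.4,0.4,0.4,0.4,-1,-1,-1,-1,-1,-1,-1,-1,-1], spin=[0,0,0,0,0,0,0,0,0,0,0,0,0,0])

```text
t: 21.72
ee_pos: [0.6086, 0.1809, -0.0089]
eef_rot: [0.744, 0.668, -0.002, -0.001]
ft_force: [-0.7, -0.5, -1.2]
gripper_width: 0.0002
gripper_force: 0.0
```

```bash
cat >> h.py <<'E'
def gauge(N=6):
    R=[];Y=[]
    for i in range(N):
        I,D=env.snapshot("scene");S=stand(world("scene",D));H=cv2.cvtColor(I,cv2.COLOR_RGB2HSV).astype(int);ok=(D>0)&(S[...,2]>.015)&(np.hypot(S[...,0]-.098,S[...,1]-.1)<.04)
        R.append(S[((H[...,0]<6)|(H[...,0]>174))&(H[...,1]>150)&ok]);Y.append(S[(abs(H[...,0]-26)<6)&(H[...,1]>130)&ok])
    R=np.vstack(R);Y=np.vstack(Y)
    for n,P in(("red",R),("yel",Y)): print(n,len(P),"z pct",np.percentile(P[:,2],[2,10,25,50,75,90,98]).round(4),"x",np.percentile(P[:,0],[2,50,98]).round(3),"y",np.percentile(P[:,1],[2,50,98]).round(3))
    cv2.imwrite("pics/g.png",cv2.resize(I[255:315,310:370],None,fx=10,fy=10,interpolation=cv2.INTER_CUBIC)[...,::-1])
E
python3 - <<'E'
from h import *
s=env.read_state();print("tcp stand",stand(s["ee_pos"]).round(4))
I,W,wd,gr=wedge("scene",c=(.6,.13),r=.2);S=stand(W);P=S[wd&(S[...,1]>.11)&(abs(S[...,0]-.02)<.06)];print(len(P),np.percentile(P[:,1],[1,99]).round(4),np.percentile(P[:,0],[1,99]).round(4))
q=P[P[:,1]>.16];print(np.polyfit(q[:,1],q[:,2],1))
gauge()
E
```

```text
tcp stand [ 0.0185  0.2564 -0.0089]
855 [0.1125 0.2282] [0.0001 0.0448]
[ 0.20311153 -0.00759314]
red 372 z pct [0.0419 0.0434 0.0443 0.0453 0.0461 0.0468 0.0478] x [0.09  0.106 0.111] y [0.093 0.102 0.122]
yel 578 z pct [0.027  0.0286 0.0296 0.0305 0.0313 0.0322 0.0331] x [0.082 0.095 0.105] y [0.071 0.08  0.09 ]
```

View pics/g.png

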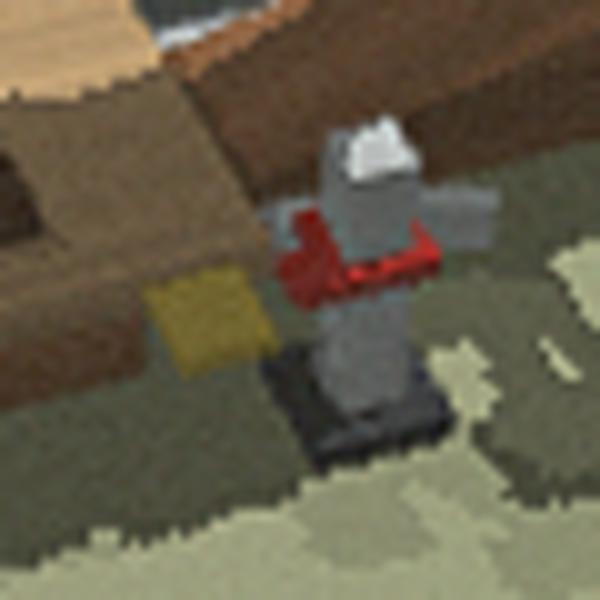

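The gauge view shows the yellow pointer at (215,320) and the red mark at (350,265). The depth percentiles put the mark 14.75 mm above the pointer. Next I push from behind in stages.

Call:
move_arm([
  [-0.5,0.1,0],
  [-0.8,0,0],
  [-1,0,0],
  [-1,0,0],
  [-1,0,0],
  [-1,0,0],
  [-1,0,0],
  [-0.8,0,0],
  [-0.5,0,0],
  [0,0,0],
], fingers=[-1,-1,-1,-1,-1,-1,-1,-1,-1,-1], spin=[0,0,0,0,0,0,0,0,0,0])

```text
t: 23.32
ee_pos: [0.6035, 0.107, -0.0065]
eef_rot: [0.743, 0.669, 0.001, -0.0]
ft_force: [0.5, 3.9, -0.2]
gripper_width: 0.0003
gripper_force: 1.8
```

Run:
```python
from h import *
s=env.read_state();print("tcp stand",stand(s["ee_pos"]).round(4),s["ft_force"]); gauge(4)
```

```text
tcp stand [ 0.0214  0.1824 -0.0065] [ 0.47841764  3.86865278 -0.16712263]
red 254 z pct [0.042  0.0434 0.0442 0.0451 0.046  0.0468 0.0476] x [0.089 0.106 0.111] y [0.093 0.102 0.122]
yel 388 z pct [0.0356 0.0373 0.0385 0.0396 0.0402 0.0411 0.042 ] x [0.082 0.095 0.105] y [0.07 0.08 0.09]
```

Call:
move_arm([
  [-0.5,0,0],
  [-0.7,0,0],
  [-0.7,0,0],
  [-0.3,0,0],
  [0,0,0],
], fingers=[-1,-1,-1,-1,-1], spin=[0,0,0,0,0])

```text
t: 24.15
ee_pos: [0.601, 0.0851, -0.0066]
eef_rot: [0.743, 0.669, 0.0, -0.0]
ft_force: [1.4, 4.4, 0.4]
gripper_width: 0.0004
gripper_force: 2.1
```

Run:
```python
from h import *
s=env.read_state();print("tcp stand",stand(s["ee_pos"]).round(4),s["ft_force"]); gauge(8)
```

```text
tcp stand [ 0.0213  0.1603 -0.0066] [1.43613806 4.38996734 0.36745852]
red 488 z pct [0.0416 0.0431 0.0444 0.0453 0.0461 0.0468 0.0476] x [0.09  0.106 0.111] y [0.093 0.102 0.122]
yel 782 z pct [0.0402 0.0419 0.0431 0.0441 0.045  0.0457 0.0465] x [0.082 0.095 0.105] y [0.07  0.079 0.089]
```

Run:
```python
from h import *
Y=[];Rr=[]
for i in range(10):
    I,D=env.snapshot("scene");S=stand(world("scene",D));H=cv2.cvtColor(I,cv2.COLOR_RGB2HSV).astype(int);ok=(D>0)&(S[...,2]>.015)&(np.hypot(S[...,0]-.098,S[...,1]-.1)<.04)
    Y.append(S[(abs(H[...,0]-26)<6)&(H[...,1]>130)&ok]);Rr.append(S[((H[...,0]<6)|(H[...,0]>174))&(H[...,1]>150)&ok])
Y=np.vstack(Y);R=np.vstack(Rr)
print(np.linalg.lstsq(np.c_[np.ones(len(Y)),Y[:,:2]],Y[:,2],rcond=None)[0])
for P in(Y,R):
  for a in np.arange(.064,.124,.004):
    q=P[abs(P[:,1]-a)<.002]
    if len(q)>15: print(round(a,3),len(q),np.median(q[:,0]).round(3),np.percentile(q[:,2],[10,50,90]).round(4))
  print()
d=np.load("scene0.npz");I,D=d["I"],d["D"];S=stand(world("scene",D));H=cv2.cvtColor(I,cv2.COLOR_RGB2HSV).astype(int);ok=(D>0)&(S[...,2]>.015)&(np.hypot(S[...,0]-.098,S[...,1]-.1)<.04)
P=S[(abs(H[...,0]-26)<6)&(H[...,1]>130)&ok]
for a in np.arange(.064,.1,.006):
    q=P[abs(P[:,1]-a)<.003]
    if len(q)>4: print(round(a,3),len(q),np.percentile(q[:,2],[10,50,90]).round(4))
```

```text
[ 0.04229326 -0.02461412  0.04957205]
0.072 212 0.094 [0.0413 0.0433 0.045 ]
0.076 196 0.095 [0.0421 0.0439 0.0453]
0.08 195 0.095 [0.0421 0.0442 0.0456]
0.084 191 0.095 [0.0424 0.0445 0.046 ]
0.088 155 0.095 [0.0425 0.0444 0.046 ]
0.092 19 0.082 [0.0399 0.0411 0.0444]

0.092 54 0.106 [0.043  0.0451 0.0473]
0.096 103 0.105 [0.0426 0.0455 0.0466]
0.1 143 0.103 [0.0435 0.0453 0.0466]
0.104 124 0.099 [0.0438 0.0453 0.0465]
0.108 51 0.109 [0.0429 0.0455 0.0469]
0.112 37 0.108 [0.044  0.045  0.0466]
0.116 41 0.109 [0.0424 0.0448 0.0471]
0.12 49 0.108 [0.0437 0.0452 0.0466]

0.07 14 [0.0284 0.0301 0.0327]
0.076 30 [0.0289 0.0312 0.0328]
0.082 25 [0.0294 0.0306 0.0324]
0.088 23 [0.0288 0.03   0.0317]
```

At the pointer's end the gap is about 0.55 mm, so one more small push of about 2.5 mm, then back off.

Call:
move_arm([
  [-0.25,0,0],
  [0,0,0],
  [0,0,0],
  [1,0,0],
  [3,0,0],
  [0,0,-4],
  [0,0,-5],
], fingers=[-1,-1,-1,-1,-1,-1,-1], spin=[0,0,0,0,0,0,0])

```text
t: 25.92
ee_pos: [0.6031, 0.1204, 0.0827]
eef_rot: [0.744, 0.669, -0.003, -0.0]
ft_force: [0.7, -0.6, -0.8]
gripper_width: 0.0002
gripper_force: 0.0
```

Run:
```python
from h import *
gauge(10); print(env.look_for("scene","clip_grip")[:1])
I,W,wd,gr=wedge("scene",c=(.6,.1),r=.2);S=stand(W);P=S[wd&(S[...,1]>.11)&(abs(S[...,0]-.02)<.06)];print(np.percentile(P[:,1],[1,99]).round(4),np.percentile(P[:,0],[1,99]).round(4))
I,D=env.snapshot("scene");W=world("scene",D)
m=(np.hypot(W[...,0]-.49,W[...,1]+.4)<.06)&(W[...,2]>.02);print("clip",np.median(W[m],0).round(3),W[m][:,2].max())
```

```text
red 574 z pct [0.0422 0.0436 0.0444 0.0452 0.0461 0.0468 0.0477] x [0.089 0.106 0.111] y [0.093 0.102 0.122]
yel 953 z pct [0.0408 0.0426 0.0437 0.0447 0.0455 0.0463 0.047 ] x [0.082 0.095 0.105] y [0.07 0.08 0.09]
[{'position': [109.6, 291.6], 'confidence': 0.65}]
[0.1106 0.1464] [0.0007 0.0455]
clip [ 0.497 -0.389  0.047] 0.08524571299608616
```

```bash
python3 -c "
from h import *
print(env.job_done())"
```

```text
the job is handed in; nothing more can be done
None
```

The job is handed in: the clip stands in the blue tray, and the wedge holds the board on its own with the yellow pointer within about 0.2 mm of the red mark by depth measurement (the last picture I viewed was before the push). I never touched the mug, weight, glue bottle or red mark, and only the mark's height was re-measured (unchanged).

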